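# Fan the returned locker tags in their tray

## Robot

A 6-joint arm with a two-finger parallel gripper is mounted at the origin on a cart in front of the work surface, level with it; the furniture and walls round the work are solid. World frame = base frame: x ahead of the robot, y to its left, z up, the work surface at z = 0. Lengths are in m, angles in rad, forces in N, time in s.
With the tool pointing down it reaches from about 0.35 to 0.775 m from the base axis. Payload 5.5 kg.
Tool frame: the origin (TCP) lies midway between the tips of the shut fingers; the grasp point (between the pads) lies 19 mm behind it (env.hold_point_z is the distance from the TCP to the grasp point, in m); z points along the fingers, y is the line along which they close (so a half turn about z gives the same grasp; the last joint's range is limited). The gripper opens to 85 mm and grips with 20 to 120 N. Pads are 22 mm wide; open, the fingers measure 114 mm over their backs; the gripper's body (76 mm by 85 mm) begins 54 mm behind the grasp point. The pads swing forward as they close: fully open they stand 13 mm farther back than shut.
Start: joints at [1.079, 0.313, 0.046, 1.304, 0, 1.431], TCP at [0.198, 0.54, 0.231] pointing down, gripper open.
Joint ranges: [-2.76, 2.76], [-0.86, 1.69], [-1.03, 1.26], [-2.2, 2.34], [-1.47, 1.5], [-3.14, 3.14]. Speed limits (rad/s): [2.57, 2.57, 3.14, 3.14, 3.14, 3.14].

## Interface

Orientations are given as a unit quaternion [w, x, y, z].
In Python, from workcell import env, read_camera gives the robot as it stands. The module is installed in compiled form; this text tells all that it offers.
- The arm moves only by the tool carry_out, never from a script. Its argument "moves" is a list of rows, each an object of numbers: "tx", "ty", "tz": the shift along the world's x, y, z in cm; "wx", "wy", "wz": the turn, a rotation vector about the world's x, y, z in rad; "claw": the closure, from -1 (fully open) to 1 (shut). A call has 1 to 8 rows; each row shifts and turns the commanded pose from where the row before left it; what a row does not reach is not made up. A row lasts 1/8 s, in which the tool goes at most 62.5 mm and 10.7 degrees, less where a joint would pass 70% of its speed; a pose out of reach is approached as far as the arm can. A call is refused whole if a number of a shift passes 6.25 or a number of a turn 0.188, either way. A call with a gripper value outside its range is refused whole. The fingers move at their own pace and stop on an object; "newtons" is the grip in N (left out, the last holds). Time passes only in rows, so rows that do not move let the fingers close. It gives the time, the measured TCP pose, the force, the opening and the grip force at its end, in the units of the state.
- env.get_state(): the state, without advancing time (a new reading comes with each control period).
- read_camera(name): name is "side" or "top"; returns a dict with "image" (480x640x3 uint8, blue, green, red), "z_map" (480x640 float32, m along the optical axis (not along the pixel's ray), 0 where there is no reading), "fx", "fy", "cx", "cy" (pixels), "camera_from_world" (4x4, takes a point from world to camera coordinates). Camera axes: x right, y down, z forward; pixel columns grow to the right and rows downward; lengths in m; the calibration is good to about 2 mm. A picture is of the moment at which its call begins.
- env.hand_in(): hands the job in; it is judged then, once.
The state is a dict: "clock": time; "joint_pos": joint angles; "qvel": joint speeds; "tau": joint torques, N m; "tcp_pos": TCP position; "orientation": TCP orientation; "wrist_force": force on the tool from outside, world axes, zero at the start; "ft_torque": the same for the moment, N m; "finger_gap": finger opening in m; "grip_force": force on a finger pad.
Only numpy, scipy, OpenCV 4.12 (cv2) and the standard library are available. Lean on these libraries where they do the work, as an engineer would, in place of code of your own. Each camera call takes 0.05 s, during which the arm holds its last target. There are 200 camera calls.

## Task

Gather the four plain locker tags into the tray and fan them in a straight row along its middle, lengthwise: green lying flat close up to the orange stop, then yellow, red and blue, each resting on the one before it and overlapping it by about a third of its length, its other end down on the tray floor. Leave the two black-banded tags and the calculator where they lie.

Things in the scene. Friction and masses are not known exactly. Their poses are not given: they have to be found in the camera images.
- tag_green: 70 x 40 x 6 mm rigid plastic locker tag, 20 g, lying flat, plain green all over, no bands; small brass eyelet 26 mm from the centre on +x. Origin: centre of the underside; x along the 70 mm length, y along the 40 mm width, z up. Grasp from above across the 40 mm width. Against the stop its centre is at x = +85 mm in the tray's frame.
- tag_yellow: 70 x 40 x 6 mm rigid plastic locker tag, 20 g, lying flat, plain yellow all over, no bands; small brass eyelet 26 mm from the centre on +x. Origin: centre of the underside; x along the 70 mm length, y along the 40 mm width, z up. Grasp from above across the 40 mm width. Lapped, it rests tilted about 7 degrees, centres 47 mm apart; let go level 8 mm above the tray floor it settles so.
- tag_red: 70 x 40 x 6 mm rigid plastic locker tag, 20 g, lying flat, plain red all over, no bands; small brass eyelet 26 mm from the centre on +x. Origin: centre of the underside; x along the 70 mm length, y along the 40 mm width, z up. Grasp from above across the 40 mm width. Overlapping by more than half its length it would stay flat on the tag below.
- tag_blue: 70 x 40 x 6 mm rigid plastic locker tag, 20 g, lying flat, plain blue all over, no bands; small brass eyelet 26 mm from the centre on +x. Origin: centre of the underside; x along the 70 mm length, y along the 40 mm width, z up. Grasp from above across the 40 mm width.
- tag_yellow_banded: 70 x 40 x 6 mm rigid plastic locker tag, 20 g, lying flat, yellow with two broad black bands across it (out of service); small brass eyelet 26 mm from the centre on +x. Origin: centre of the underside; x along the 70 mm length, y along the 40 mm width, z up. It stays where it lies.
- tag_red_banded: 70 x 40 x 6 mm rigid plastic locker tag, 20 g, lying flat, red with two broad black bands across it (out of service); small brass eyelet 26 mm from the centre on +x. Origin: centre of the underside; x along the 70 mm length, y along the 40 mm width, z up. It stays where it lies.
- tray: low dark steel tray, fixed, 256 x 104 mm outside, 240 x 96 mm inside; walls 4 mm thick, floor 4 mm above the desk, three rims 12 mm high, orange stop block 28 mm high, 12 mm thick at the +x end (away from the robot), its inner face at x = +120 mm. Origin: on the underside, below the middle of the inside; x along the length to the stop, z up. Room for the whole row.
- calculator: dark desk calculator with grey and orange keys, 138 x 92 x 22 mm, lying loose on the desk; origin: centre of the underside. It stays where it is.
There are look-alikes about, which are no part of the job. What is meant by the tag_blue is not white, and is the smaller of those in its own colour.

How it is judged:
By the outcome, as a careful person would: the job done as asked, in the order asked, and still so for the second after the job is handed in, with the robot touching nothing.
It also fails if it takes over 125 s, if anything falls off the work surface, if the arm or the gripper's body presses on something with over 40 N, if the wrist force passes 120 N, or if a joint passes its speed limit or range.

## Working session

There is one attempt and no reset: what is moved stays moved. The work goes in short steps, Python scripts to look and compute and a tool call to move; the robot and the scene stay as the last step left them, time stands still between calls to the robot, and variables do not carry over. Pictures are saved under pics/ and viewed, at most 14 in all, crops included, and the job is handed in when it is done.

Besides the shell and the picture viewer there is one more tool, called by a JSON object that holds its "method" and its "body", one argument or row to a line. carry_out: Moves the arm, as the interface text tells. Its arguments: {"type":"object","properties":{"moves":{"type":"array","items":{"type":"object","properties":{"tx":{"type":"number"},"ty":{"type":"number"},"tz":{"type":"number"},"wx":{"type":"number"},"wy":{"type":"number"},"wz":{"type":"number"},"claw":{"type":"number"}}}},"newtons":{"type":"number"}},"required":["moves"]}

```bash
mkdir -p pics; python3 - <<'E'
from workcell import env, read_camera
import cv2,numpy as np
for n in("top","side"):
    c=read_camera(n); cv2.imwrite(f"pics/{n}0.png",c["image"]); np.savez(f"{n}0.npz",**c)
    print(n,c["fx"],c["fy"],c["cx"],c["cy"],np.round(c["camera_from_world"],3).tolist())
print(env.get_state(), env.hold_point_z)
E
```

```text
top 535.3275065035036 535.3275065035036 317.5464435073217 244.5137101381532 [[0.019, -1.0, 0.015, -0.012], [-0.993, -0.02, -0.112, 0.449], [0.113, -0.013, -0.994, 1.217], [0.0, 0.0, 0.0, 1.0]]
side 449.43536449510873 449.43536449510873 327.1056654808967 246.95969343805328 [[0.939, -0.345, -0.009, -0.439], [-0.186, -0.484, -0.855, 0.121], [0.291, 0.804, -0.518, 0.93], [0.0, 0.0, 0.0, 1.0]]
{'clock': 0.1, 'joint_pos': array([ 1.07936250e+00,  3.13919702e-01,  4.51094188e-02,  1.30360833e+00,
       -7.26893577e-06,  1.43120037e+00]), 'qvel': array([-0.00185141, -0.00147843,  0.00232847,  0.00104546, -0.00282773,
        0.00036586]), 'tau': array([ 1.47731556e-03, -4.81723380e+01,  2.99244940e+01,  1.27149385e-02,
       -2.16676563e-04,  6.39009698e-06]), 'tcp_pos': array([0.19795276, 0.53937148, 0.23050811]), 'orientation': array([-2.48247286e-04,  1.75012904e-01,  9.84565806e-01, -7.72229567e-04]), 'wrist_force': array([ 0.31897903, -0.34303357, -0.51496057]), 'ft_torque': array([0.04950211, 0.01972753, 0.00246854]), 'grip_force': 0.0, 'finger_gap': 0.08560048529077056} 0.0187
```

View pics/top0.png

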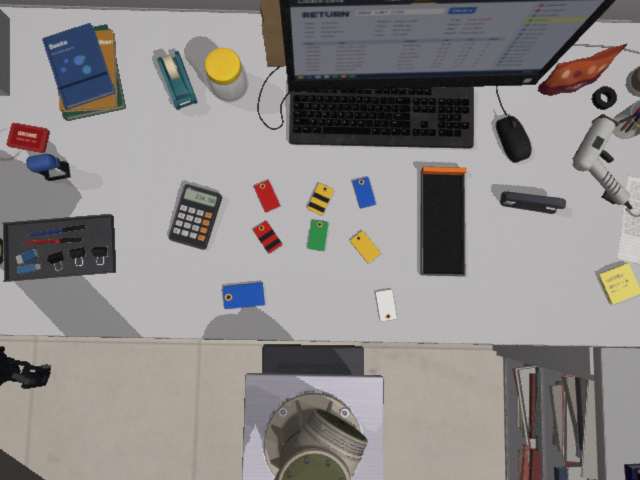

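View pics/side0.png

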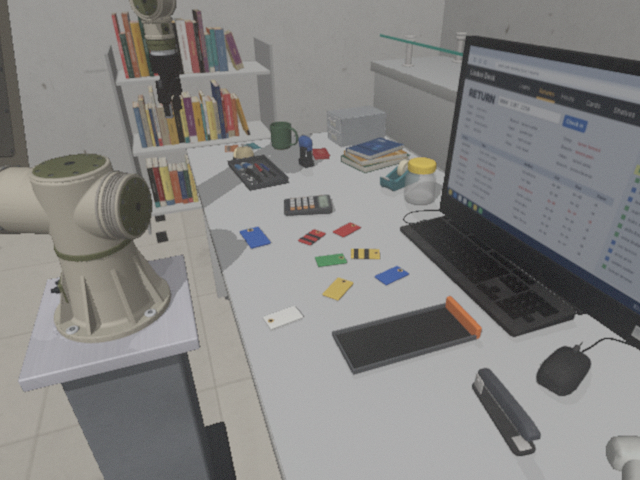

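The top view shows these candidates:
- **Blue:** small tag at (364,192), larger look-alike at (243,295).
- **White:** look-alike at (386,305).
- **Red:** plain at (266,195), banded at (267,237).
- **Yellow:** plain at (365,246), banded at (320,198), plus a sticky note at (620,284).
- **Green:** only one, at (317,235).

The tray runs from (443,170), at the orange stop, to (443,275). I choose blue (364,192), red (266,195), yellow (365,246) and green (317,235).

```bash
cat > h.py <<'E'
import numpy as np,cv2
from scipy.spatial.transform import Rotation as R
from workcell import env, read_camera
def world(c,uv,z):
    uv=np.float64(uv).reshape(-1,2); T=c["camera_from_world"]; Rm=T[:3,:3]; o=-Rm.T@T[:3,3]
    d=np.c_[(uv[:,0]-c["cx"])/c["fx"],(uv[:,1]-c["cy"])/c["fy"],np.ones(len(uv))]@Rm
    return (o+d*((z-o[2])/d[:,2])[:,None])[:,:2]
HUE={"red":[(0,7),(173,180)],"yellow":[(17,30)],"green":[(45,80)],"blue":[(105,125)],"orange":[(8,14)]}
def mask(c,col,smin=120):
    h,s,v=cv2.split(cv2.cvtColor(c["image"],cv2.COLOR_BGR2HSV))
    m=sum(((h>=a)&(h<=b)) for a,b in HUE[col])>0
    return (m&(s>smin)&(v>60)).astype(np.uint8)*255
def blobs(c,col,z,amin=150,smin=120):
    out=[]
    for k in cv2.findContours(mask(c,col,smin),cv2.RETR_EXTERNAL,cv2.CHAIN_APPROX_NONE)[0]:
        if cv2.contourArea(k)<amin: continue
        w=world(c,k,z)*1000; (x,y),(a,b),t=cv2.minAreaRect(w.astype(np.float32))
        if a<b: a,b,t=b,a,t+90
        out.append((k.reshape(-1,2).mean(0).round(),np.round([x,y,a,b,(t+90)%180-90],1)))
    return out
def tool():
    s=env.get_state(); q=s["orientation"]; M=R.from_quat([*q[1:],q[0]]).as_matrix()
    return s["tcp_pos"],np.degrees(np.arctan2(M[1,1],M[0,1])),M[:,2],s
E
python3 - <<'E'
from h import *
C={n:dict(np.load(n+"0.npz")) for n in("top","side")}
for n,c in C.items():
    for col in HUE:
        for p,r in blobs(c,col,.006 if col!="orange" else .028): 
            if 250<r[0]<800 and abs(r[1])<400: print(n,col,p,r)
c=C["top"]
# tray dark
g=cv2.cvtColor(c["image"],cv2.COLOR_BGR2GRAY)
for n,c in C.items():
    g=c["image"].max(2); m=(g<75).astype(np.uint8)*255
    for k in cv2.findContours(m,cv2.RETR_EXTERNAL,cv2.CHAIN_APPROX_NONE)[0]:
        if cv2.contourArea(k)>800:
            w=world(c,k,.012)*1000; print(n,"dark",k.reshape(-1,2).mean(0).round(),cv2.minAreaRect(w.astype(np.float32)))
t=C["top"]["image"]; cv2.imwrite("pics/crop.png",cv2.resize(t[155:325,210:480],None,fx=2.9,fy=2.9,interpolation=cv2.INTER_CUBIC))
print(tool()[:3])
E
```

```text
top red [262. 229.] [485.6 128.1  37.9  25.8 -54.7]
top red [266. 194.] [566.2 120.   68.7  38.3  25.6]
top yellow [365. 246.] [ 449.6 -115.1   68.5   38.5   39.7]
top yellow [324. 191.] [581.3 -15.8  38.5  27.1  64.8]
top green [318. 234.] [474.7  -3.3  67.7  37.4  -7.1]
top blue [241. 296.] [329.4 167.4  92.7  52.4 -83.2]
top blue [363. 191.] [ 579.8 -111.6   68.6   38.8   15.9]
top orange [443. 170.] [ 631.  -296.3  104.5   16.9  -88.7]
side yellow [339. 288.] [ 450.  -117.6   66.5   34.5   38.7]
side blue [392. 275.] [ 579.6 -113.1   66.9   37.5   15.7]
side blue [254. 237.] [330.1 166.1  91.6  49.9 -82.7]
side orange [463. 317.] [ 625.6 -309.8  118.3   27.2   89.3]
top dark [308. 434.] ((23.905574798583984, 6.31829833984375), (128.0321502685547, 220.331298828125), 23.956823348999023)
top dark [ 20. 370.] ((153.5056915283203, 659.790283203125), (122.87676239013672, 81.45319366455078), 81.71062469482422)
top dark [324. 359.] ((186.688232421875, 4.306846618652344), (229.9377899169922, 67.03205108642578), 89.95751953125)
top dark [ 56. 248.] ((432.65875244140625, 602.3523559570312),
[... 837 characters left out ...]
 -468.10089111328125), (130.60391235351562, 60.22661209106445), 23.80216407775879)
side dark [400. 337.] ((505.961181640625, -300.51409912109375), (89.52881622314453, 232.49993896484375), 89.66769409179688)
side dark [135. 206.] ((44.37477493286133, 480.0517578125), (85.63179779052734, 413.10540771484375), 1.3724149465560913)
side dark [527. 157.] ((2439.684814453125, 1294.771728515625), (4768.34912109375, 1291.6328125), 52.88740921020508)
side dark [170.  80.] ((285.83526611328125, 3821.7744140625), (5609.14697265625, 277.7225341796875), 86.89009094238281)
(array([0.19795276, 0.53937148, 0.23050811]), np.float64(69.84118532439352), array([-7.59131856e-04, -1.43372869e-03, -9.99998684e-01]))
```

View pics/crop.png

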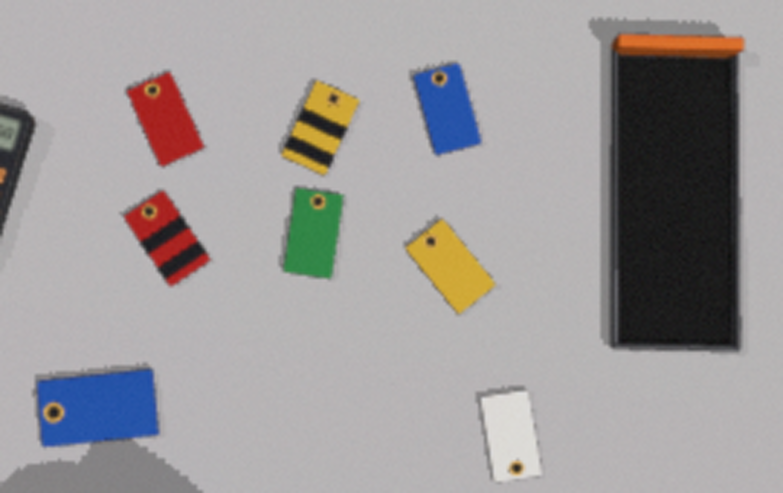

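The crop confirms it: plain blue measures 69x39 mm, against 93x52 for the large one, and plain red, yellow and green have no bands. Next I'll refine the tray pose.

```bash
python3 - <<'E'
from h import *
def line(p,ax):  # fit with ax as independent
    a,b=np.polyfit(p[:,ax],p[:,1-ax],1); r=p[:,1-ax]-a*p[:,ax]-b; k=abs(r)<3*np.median(abs(r))+.3
    return np.polyfit(p[k,ax],p[k,1-ax],1)
c=dict(np.load("top0.npz")); g=c["image"].max(2).astype(float)
L=[];Rr=[]
for v in range(185,268):
    row=g[v,405:480]; d=np.where(row<95)[0]
    i=d[0]; L.append((405+i-(95-row[i])/(row[i-1]-row[i]),v)); j=d[-1]; Rr.append((405+j+(95-row[j])/(row[j+1]-row[j]),v))
for n,p in(("L",L),("R",Rr)):
    for z in(.0,.012,.016):
        a,b=line(world(c,p,z)*1000,0); print(n,z,"yaw",np.degrees(np.arctan(a)).round(2),"y at x=508",round(a*508+b,1))
B=[]
for u in range(428,460):
    col=g[255:290,u]; d=np.where(col<95)[0]; j=d[-1]; B.append((u,255+j+(95-col[j])/(col[j+1]-col[j])))
for z in(0,.012): a,b=line(world(c,B,z)*1000,1); print("near end x",z,round(a*-297+b,1),"yaw",-np.degrees(np.arctan(a)).round(2))
m=mask(c,"orange"); T=[];I=[];
for u in range(426,463):
    d=np.where(m[:,u])[0]; T.append((u,d[0]-.5)); I.append((u,d[-1]+.5))
a,b=line(world(c,T,.028)*1000,1); print("stop far x",round(a*-297+b,1),-np.degrees(np.arctan(a)).round(2))
for z in (.004,.028): a,b=line(world(c,I,z)*1000,1); print("stop inner",z,round(a*-297+b,1),-np.degrees(np.arctan(a)).round(2))
# heights from z_map
vv,uu=np.mgrid[160:280,410:475]; Z=c["z_map"][vv,uu]; P=np.stack([(uu-c["cx"])/c["fx"]*Z,(vv-c["cy"])/c["fy"]*Z,Z],-1).reshape(-1,3)
T4=c["camera_from_world"]; W=(P-T4[:3,3])@T4[:3,:3]*1000
s=W[W[:,2]>20]; print(len(s),np.percentile(s,[2,50,98],axis=0).round(1).tolist())
print("floor",np.median(W[(abs(W[:,0]-508)<80)&(abs(W[:,1]+297)<35),2]))
E
```

```text
L 0.0 yaw -0.46 y at x=508 -247.0
L 0.012 yaw -0.46 y at x=508 -244.6
L 0.016 yaw -0.46 y at x=508 -243.7
R 0.0 yaw -0.53 y at x=508 -352.9
R 0.012 yaw -0.53 y at x=508 -349.4
R 0.016 yaw -0.53 y at x=508 -348.2
near end x 0 386.2 yaw -0.16
near end x 0.012 385.5 yaw -0.16
stop far x 640.0 -0.69
stop inner 0.004 628.6 -0.73
stop inner 0.028 622.4 -0.73
261 [[309.5, -348.7, 21.2], [632.9, -295.6, 27.7], [640.1, 12.7, 1259.7]]
floor 4.573904781926771
```

{"method": "carry_out", "body": {
  "moves": [
    {"tx":2.3,"ty":-4.5,"claw":-0.35,"wz":0.03},
    {"tx":2.3,"ty":-4.5,"wz":0.03},
    {"tx":2.3,"ty":-4.5,"wz":0.03},
    {"tx":2.3,"ty":-4.5,"wz":0.03},
    {"tx":2.3,"ty":-4.5,"wz":0.03},
    {"tx":2.3,"ty":-4.5,"wz":0.03},
    {"tx":2.3,"ty":-4.5,"wz":0.03},
    {"tx":2.3,"ty":-4.5,"wz":0.02}
  ],
  "newtons": 30
}}

```text
invalid input at $.moves[0]: expected keys tx, ty, tz, wx, wy, wz, claw
```

{"method": "carry_out", "body": {
  "moves": [
    {"tx":2.3,"ty":-4.5},
    {"tx":2.3,"ty":-4.5,"tz":-3},
    {"tx":2.3,"ty":-4.5,"tz":-4},
    {"tx":2.3,"ty":-4.5,"tz":-4},
    {},
    {}
  ]
}}

```text
invalid input at $.moves[0]: expected keys tx, ty, tz, wx, wy, wz, claw
```

```bash
python3 -c "
from h import *
p,y,z,s=tool();print(p,y,z,s['finger_gap'],s['wrist_force'],s['clock'])"
```

```text
[0.19795276 0.53937148 0.23050811] 69.84118532439352 [-7.59131856e-04 -1.43372869e-03 -9.99998684e-01] 0.08560048529077056 [ 0.31897903 -0.34303357 -0.51496057] 0.1
```

All keys are needed.

{"method": "carry_out", "body": {
  "moves": [
    {"tx":2.3,"ty":-4.5,"tz":0,"wx":0,"wy":0,"wz":0.03,"claw":-0.35},
    {"tx":2.3,"ty":-4.5,"tz":0,"wx":0,"wy":0,"wz":0.03,"claw":-0.35},
    {"tx":2.3,"ty":-4.5,"tz":0,"wx":0,"wy":0,"wz":0.03,"claw":-0.35},
    {"tx":2.3,"ty":-4.5,"tz":0,"wx":0,"wy":0,"wz":0.03,"claw":-0.35},
    {"tx":2.3,"ty":-4.5,"tz":0,"wx":0,"wy":0,"wz":0.03,"claw":-0.35},
    {"tx":2.3,"ty":-4.5,"tz":0,"wx":0,"wy":0,"wz":0.03,"claw":-0.35},
    {"tx":2.3,"ty":-4.5,"tz":0,"wx":0,"wy":0,"wz":0.03,"claw":-0.35},
    {"tx":2.3,"ty":-4.5,"tz":0,"wx":0,"wy":0,"wz":0.02,"claw":-0.35}
  ],
  "newtons": 30
}}

```text
clock: 1.1
tcp_pos: [0.3824, 0.1783, 0.2311]
orientation: [-0.0, 0.06, 0.998, 0.0]
wrist_force: [1.0, -0.4, -0.3]
finger_gap: 0.0573
grip_force: 0.0
```

{"method": "carry_out", "body": {
  "moves": [
    {"tx":2.3,"ty":-4.5,"tz":0,"wx":0,"wy":0,"wz":0,"claw":-0.35},
    {"tx":2.3,"ty":-4.5,"tz":-3,"wx":0,"wy":0,"wz":0,"claw":-0.35},
    {"tx":2.3,"ty":-4.5,"tz":-4,"wx":0,"wy":0,"wz":0,"claw":-0.35},
    {"tx":2.3,"ty":-4.5,"tz":-4,"wx":0,"wy":0,"wz":0,"claw":-0.35},
    {"tx":0,"ty":0,"tz":0,"wx":0,"wy":0,"wz":0,"claw":-0.35},
    {"tx":0,"ty":0,"tz":0,"wx":0,"wy":0,"wz":0,"claw":-0.35}
  ]
}}

```text
clock: 1.85
tcp_pos: [0.4722, 0.0027, 0.1236]
orientation: [-0.001, 0.061, 0.998, 0.0]
wrist_force: [0.5, 0.0, -0.2]
finger_gap: 0.058
grip_force: 0.0
```

```bash
python3 -c "
from h import *
p,y,z,s=tool();print(p,y,z,s['finger_gap'],s['wrist_force'],s['clock'])"
```

```text
[0.47217017 0.00265482 0.1235693 ] 82.9829605958787 [-1.51439179e-03  6.99096121e-04 -9.99998609e-01] 0.058049922600102416 [ 0.50806133  0.01714087 -0.2386618 ] 1.85
```

{"method": "carry_out", "body": {
  "moves": [
    {"tx":0.1,"ty":-0.4,"tz":-4,"wx":0,"wy":0,"wz":0,"claw":-0.35},
    {"tx":0,"ty":0,"tz":-4,"wx":0,"wy":0,"wz":0,"claw":-0.35},
    {"tx":0,"ty":0,"tz":-2,"wx":0,"wy":0,"wz":0,"claw":-0.35},
    {"tx":0,"ty":0,"tz":0,"wx":0,"wy":0,"wz":0,"claw":-0.35},
    {"tx":0,"ty":0,"tz":0,"wx":0,"wy":0,"wz":0,"claw":-0.35}
  ]
}}

```text
clock: 2.48
tcp_pos: [0.4748, -0.0008, 0.0253]
orientation: [0.001, 0.06, 0.998, -0.0]
wrist_force: [-0.9, 0.3, -0.4]
finger_gap: 0.0577
grip_force: 0.0
```

```bash
python3 - <<'E'
from h import *
c=read_camera("side"); cv2.imwrite("pics/s1.png",cv2.resize(c["image"][170:320,240:440],None,fx=4,fy=4,interpolation=cv2.INTER_CUBIC))
p,y,z,s=tool();print(p,y,s['finger_gap'],s['wrist_force'])
E
```

```text
[ 0.47508078 -0.00106937  0.02544439] 83.08790933300718 0.057747491593988794 [ 0.43609378 -0.16993264  0.46461935]
```

View pics/s1.png

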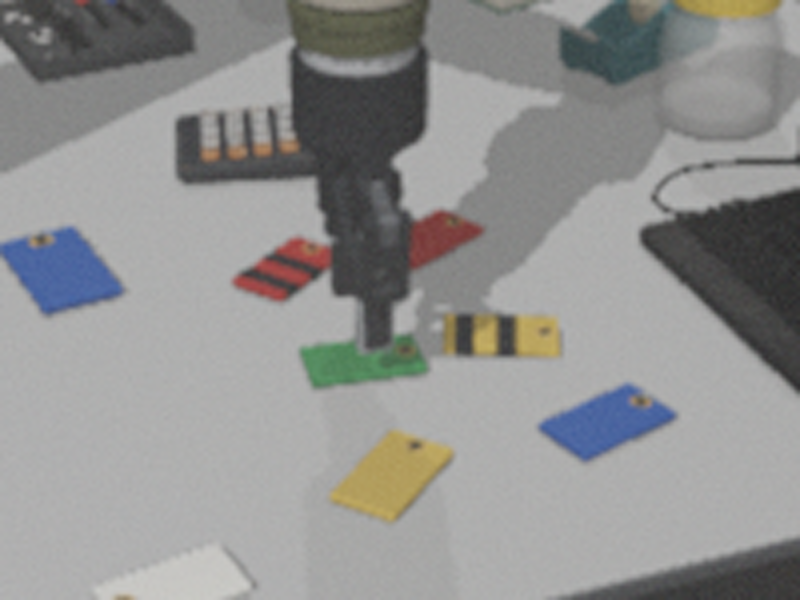

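The close side crop shows the near finger at (375,345), over the middle of the green tag's long edge and clear of its neighbours. Going down to grasp.

{"method": "carry_out", "body": {
  "moves": [
    {"tx":0,"ty":-0.25,"tz":-1,"wx":0,"wy":0,"wz":0,"claw":-0.35},
    {"tx":0,"ty":0,"tz":-1,"wx":0,"wy":0,"wz":0,"claw":-0.35},
    {"tx":0,"ty":0,"tz":-0.5,"wx":0,"wy":0,"wz":0,"claw":-0.35},
    {"tx":0,"ty":0,"tz":0,"wx":0,"wy":0,"wz":0,"claw":-0.35}
  ]
}}

```text
clock: 3.02
tcp_pos: [0.4731, -0.0039, -0.002]
orientation: [-0.001, 0.061, 0.998, 0.0]
wrist_force: [-0.3, 0.3, -0.2]
finger_gap: 0.0578
grip_force: 0.0
```

{"method": "carry_out", "body": {
  "moves": [
    {"tx":0,"ty":0,"tz":0,"wx":0,"wy":0,"wz":0,"claw":0.1},
    {"tx":0,"ty":0,"tz":0,"wx":0,"wy":0,"wz":0,"claw":0.3},
    {"tx":0,"ty":0,"tz":0,"wx":0,"wy":0,"wz":0,"claw":0.3},
    {"tx":0,"ty":0,"tz":0,"wx":0,"wy":0,"wz":0,"claw":0.3}
  ]
}}

```text
clock: 3.52
tcp_pos: [0.4741, -0.004, -0.001]
orientation: [0.0, 0.061, 0.998, 0.0]
wrist_force: [-0.9, 0.0, 1.7]
finger_gap: 0.0388
grip_force: 30.3
```

{"method": "carry_out", "body": {
  "moves": [
    {"tx":0,"ty":0,"tz":3,"wx":0,"wy":0,"wz":0,"claw":0.3},
    {"tx":0,"ty":0,"tz":4,"wx":0,"wy":0,"wz":0,"claw":0.3},
    {"tx":1.9,"ty":-4.9,"tz":0,"wx":0,"wy":0,"wz":0.02,"claw":0.3},
    {"tx":2,"ty":-4.9,"tz":0,"wx":0,"wy":0,"wz":0.02,"claw":0.3},
    {"tx":2,"ty":-4.9,"tz":0,"wx":0,"wy":0,"wz":0.02,"claw":0.3},
    {"tx":2,"ty":-4.9,"tz":0,"wx":0,"wy":0,"wz":0.02,"claw":0.3},
    {"tx":2,"ty":-4.9,"tz":0,"wx":0,"wy":0,"wz":0.02,"claw":0.3},
    {"tx":1.9,"ty":-4.9,"tz":0,"wx":0,"wy":0,"wz":0.01,"claw":0.3}
  ]
}}

```text
clock: 4.53
tcp_pos: [0.5921, -0.2995, 0.0685]
orientation: [-0.0, 0.006, 1.0, 0.0]
wrist_force: [1.4, -0.1, -0.9]
finger_gap: 0.0388
grip_force: 30.4
```

{"method": "carry_out", "body": {
  "moves": [
    {"tx":0,"ty":0,"tz":-2,"wx":0,"wy":0,"wz":0,"claw":0.3},
    {"tx":0,"ty":0,"tz":0,"wx":0,"wy":0,"wz":0,"claw":0.3},
    {"tx":0,"ty":0,"tz":0,"wx":0,"wy":0,"wz":0,"claw":0.3}
  ]
}}

```text
clock: 4.9
tcp_pos: [0.5914, -0.2972, 0.0488]
orientation: [-0.0, 0.006, 1.0, 0.0]
wrist_force: [0.5, 0.2, 0.1]
finger_gap: 0.0391
grip_force: 30.4
```

```bash
python3 - <<'E'
from h import *
c=read_camera("side"); cv2.imwrite("pics/s2.png",cv2.resize(c["image"][210:390,290:530],None,fx=3.3,fy=3.3,interpolation=cv2.INTER_CUBIC))
p,y,z,s=tool();print(p,y,z,s['finger_gap'],s['wrist_force'])
E
```

```text
[ 0.59182372 -0.29733572  0.04933706] 89.3674662689165 [ 1.54765560e-04  1.57696456e-05 -9.99999988e-01] 0.0389360039126148 [-0.25385483  0.26311554 -0.2664818 ]
```

View pics/s2.png

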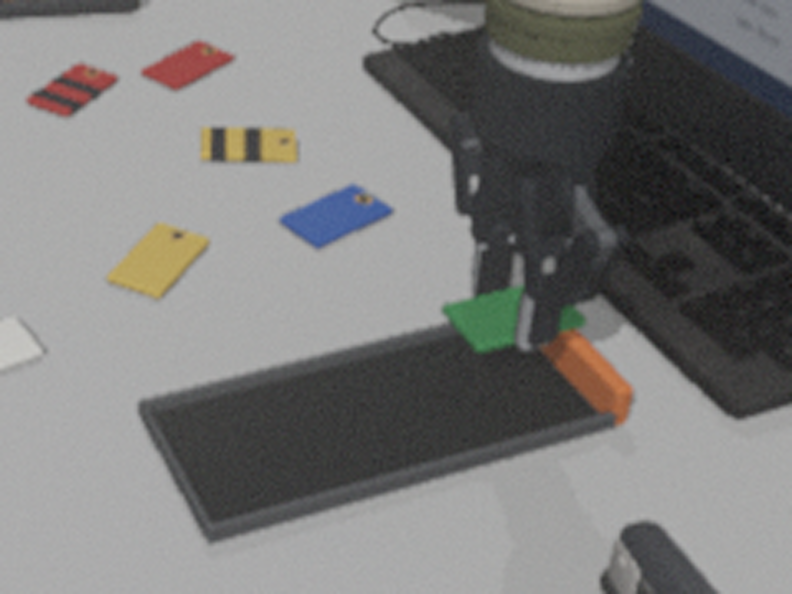

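The green tag is held level at (510,315), just short of the orange stop at (590,370). Lowering and releasing.

{"method": "carry_out", "body": {
  "moves": [
    {"tx":0,"ty":-0.1,"tz":-2,"wx":0,"wy":0,"wz":0,"claw":0.3},
    {"tx":0,"ty":0,"tz":-1.5,"wx":0,"wy":0,"wz":0,"claw":0.3},
    {"tx":0,"ty":0,"tz":-0.9,"wx":0,"wy":0,"wz":0,"claw":0.3},
    {"tx":0,"ty":0,"tz":0,"wx":0,"wy":0,"wz":0,"claw":0.3},
    {"tx":0,"ty":0,"tz":0,"wx":0,"wy":0,"wz":0,"claw":0.3}
  ]
}}

```text
clock: 5.58
tcp_pos: [0.5921, -0.2991, 0.0052]
orientation: [0.0, 0.006, 1.0, -0.0]
wrist_force: [-0.1, -0.2, 0.3]
finger_gap: 0.039
grip_force: 30.4
```

{"method": "carry_out", "body": {
  "moves": [
    {"tx":0,"ty":0,"tz":0,"wx":0,"wy":0,"wz":0,"claw":-0.12},
    {"tx":0,"ty":0,"tz":0,"wx":0,"wy":0,"wz":0,"claw":-0.12},
    {"tx":0,"ty":0,"tz":0,"wx":0,"wy":0,"wz":0,"claw":-0.12},
    {"tx":0,"ty":0,"tz":2,"wx":0,"wy":0,"wz":0,"claw":-0.12},
    {"tx":0,"ty":0,"tz":5,"wx":0,"wy":0,"wz":0,"claw":-0.12}
  ]
}}

```text
clock: 6.2
tcp_pos: [0.5896, -0.2976, 0.0724]
orientation: [-0.003, 0.006, 1.0, 0.002]
wrist_force: [1.2, 0.3, -0.2]
finger_gap: 0.0481
grip_force: 0.0
```

{"method": "carry_out", "body": {
  "moves": [
    {"tx":-2.8,"ty":3.6,"tz":0,"wx":0,"wy":0,"wz":0.14,"claw":-0.35},
    {"tx":-2.8,"ty":3.7,"tz":0,"wx":0,"wy":0,"wz":0.14,"claw":-0.35},
    {"tx":-2.8,"ty":3.7,"tz":0,"wx":0,"wy":0,"wz":0.14,"claw":-0.35},
    {"tx":-2.9,"ty":3.7,"tz":0,"wx":0,"wy":0,"wz":0.14,"claw":-0.35},
    {"tx":-2.9,"ty":3.6,"tz":0,"wx":0,"wy":0,"wz":0.14,"claw":-0.35},
    {"tx":0,"ty":0,"tz":-4,"wx":0,"wy":0,"wz":0,"claw":-0.35},
    {"tx":0,"ty":0,"tz":0,"wx":0,"wy":0,"wz":0,"claw":-0.35},
    {"tx":0,"ty":0,"tz":0,"wx":0,"wy":0,"wz":0,"claw":-0.35}
  ]
}}

```text
clock: 7.2
tcp_pos: [0.4505, -0.1165, 0.0356]
orientation: [0.0, -0.337, 0.941, -0.0]
wrist_force: [0.0, -0.6, 0.1]
finger_gap: 0.0575
grip_force: 0.0
```

```bash
python3 - <<'E'
from h import *
p,y,z,s=tool();print(p,y,z,s['finger_gap'],s['wrist_force'])
for n in("top","side"):
    c=read_camera(n)
    for zz in(.006,.010):
      for q,r in blobs(c,"green",zz,60): print(n,zz,q,r)
    m=mask(c,"orange"); k=max(cv2.findContours(m,0,1)[0],key=cv2.contourArea); print(n,len(k),cv2.boundingRect(k))
    if n=="top": cv2.imwrite("pics/t3.png",cv2.resize(c["image"][150:290,340:480],None,fx=4.2,fy=4.2,interpolation=cv2.INTER_CUBIC))
E
```

```text
[ 0.45049926 -0.11647787  0.03556559] 129.4050837211735 [ 5.89064936e-04 -2.32031617e-04 -9.99999800e-01] 0.05746090774206676 [ 0.01108094 -0.55195732  0.12870538]
top 0.006 [444. 187.] [ 5.927e+02 -3.013e+02  7.070e+01  3.850e+01 -5.000e-01]
top 0.01 [444. 187.] [ 5.918e+02 -3.003e+02  7.040e+01  3.840e+01 -5.000e-01]
top 181 (546, 52, 72, 34)
side 90 (446, 297, 35, 41)
```

View pics/t3.png

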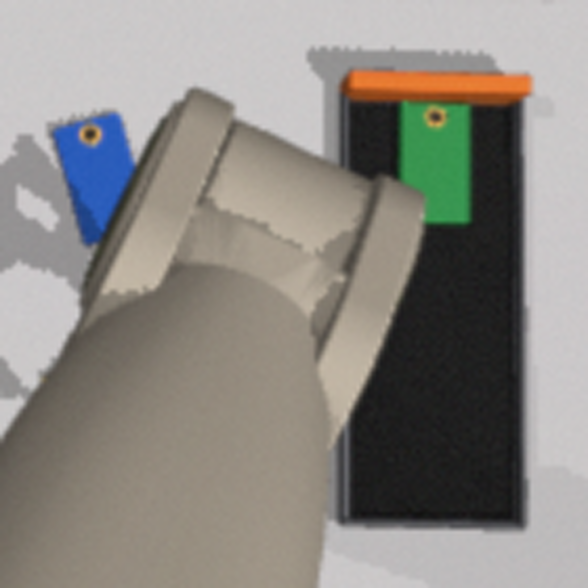

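Green lies flat at crop (435,165), right up to the orange stop and centred to within about 1–2 mm. The gripper is over yellow, so I'll grasp it.

{"method": "carry_out", "body": {
  "moves": [
    {"tx":0,"ty":0,"tz":-1.5,"wx":0,"wy":0,"wz":0,"claw":-0.35},
    {"tx":0,"ty":0,"tz":-1.2,"wx":0,"wy":0,"wz":0,"claw":-0.35},
    {"tx":0,"ty":0,"tz":-0.9,"wx":0,"wy":0,"wz":0,"claw":-0.35},
    {"tx":0,"ty":0,"tz":0,"wx":0,"wy":0,"wz":0,"claw":-0.35},
    {"tx":0,"ty":0,"tz":0,"wx":0,"wy":0,"wz":0,"claw":0.1},
    {"tx":0,"ty":0,"tz":0,"wx":0,"wy":0,"wz":0,"claw":0.3},
    {"tx":0,"ty":0,"tz":0,"wx":0,"wy":0,"wz":0,"claw":0.3},
    {"tx":0,"ty":0,"tz":0,"wx":0,"wy":0,"wz":0,"claw":0.3}
  ]
}}

```text
clock: 8.3
tcp_pos: [0.4502, -0.1162, -0.0008]
orientation: [0.0, -0.337, 0.941, -0.0]
wrist_force: [0.2, -0.4, 4.6]
finger_gap: 0.0389
grip_force: 30.5
```

{"method": "carry_out", "body": {
  "moves": [
    {"tx":0,"ty":0,"tz":3,"wx":0,"wy":0,"wz":0,"claw":0.3},
    {"tx":0,"ty":0,"tz":4,"wx":0,"wy":0,"wz":0,"claw":0.3},
    {"tx":1.9,"ty":-3.6,"tz":0,"wx":0,"wy":0,"wz":-0.14,"claw":0.3},
    {"tx":1.9,"ty":-3.6,"tz":0,"wx":0,"wy":0,"wz":-0.14,"claw":0.3},
    {"tx":1.9,"ty":-3.7,"tz":0,"wx":0,"wy":0,"wz":-0.14,"claw":0.3},
    {"tx":1.9,"ty":-3.7,"tz":0,"wx":0,"wy":0,"wz":-0.14,"claw":0.3},
    {"tx":1.9,"ty":-3.6,"tz":0,"wx":0,"wy":0,"wz":-0.136,"claw":0.3},
    {"tx":0,"ty":0,"tz":-3,"wx":0,"wy":0,"wz":0,"claw":0.3}
  ]
}}

```text
clock: 9.3
tcp_pos: [0.5482, -0.3026, 0.0406]
orientation: [0.003, 0.006, 1.0, -0.002]
wrist_force: [0.4, 0.5, -0.6]
finger_gap: 0.0388
grip_force: 30.4
```

{"method": "carry_out", "body": {
  "moves": [
    {"tx":0,"ty":0,"tz":-1,"wx":0,"wy":0,"wz":0,"claw":0.3},
    {"tx":0,"ty":0,"tz":0,"wx":0,"wy":0,"wz":0,"claw":0.3},
    {"tx":0,"ty":0,"tz":0,"wx":0,"wy":0,"wz":0,"claw":0.3}
  ]
}}

```text
clock: 9.68
tcp_pos: [0.5451, -0.2977, 0.0296]
orientation: [0.0, 0.004, 1.0, -0.0]
wrist_force: [0.0, -0.5, 0.4]
finger_gap: 0.0391
grip_force: 30.4
```

```bash
python3 - <<'E'
from h import *
p,y,z,s=tool();print(p,y,z,s['finger_gap'],s['wrist_force'])
E
```

```text
[ 0.54507438 -0.29771031  0.0296167 ] 89.59056129466434 [ 7.25026371e-04 -3.94384022e-04 -9.99999659e-01] 0.03909483167888356 [ 0.00056619 -0.51223644  0.35317133]
```

{"method": "carry_out", "body": {
  "moves": [
    {"tx":0,"ty":-0.1,"tz":-1,"wx":0,"wy":0,"wz":0,"claw":0.3},
    {"tx":0,"ty":0,"tz":-0.8,"wx":0,"wy":0,"wz":0,"claw":0.3},
    {"tx":0,"ty":0,"tz":0,"wx":0,"wy":0,"wz":0,"claw":0.3},
    {"tx":0,"ty":0,"tz":0,"wx":0,"wy":0,"wz":0,"claw":0.3}
  ]
}}

```text
clock: 10.18
tcp_pos: [0.5447, -0.2989, 0.0107]
orientation: [-0.0, 0.004, 1.0, 0.0]
wrist_force: [-1.1, -0.4, 0.2]
finger_gap: 0.0389
grip_force: 30.4
```

{"method": "carry_out", "body": {
  "moves": [
    {"tx":0,"ty":0,"tz":0,"wx":0,"wy":0,"wz":0,"claw":-0.12},
    {"tx":0,"ty":0,"tz":0,"wx":0,"wy":0,"wz":0,"claw":-0.12},
    {"tx":0,"ty":0,"tz":0,"wx":0,"wy":0,"wz":0,"claw":-0.12},
    {"tx":0,"ty":0,"tz":0,"wx":0,"wy":0,"wz":0,"claw":-0.12},
    {"tx":0,"ty":0,"tz":2,"wx":0,"wy":0,"wz":0,"claw":-0.12},
    {"tx":0,"ty":0,"tz":5,"wx":0,"wy":0,"wz":0,"claw":-0.12}
  ]
}}

```text
clock: 10.92
tcp_pos: [0.5428, -0.2976, 0.0787]
orientation: [-0.003, 0.004, 1.0, 0.002]
wrist_force: [-0.2, -0.6, 0.0]
finger_gap: 0.0479
grip_force: 0.0
```

{"method": "carry_out", "body": {
  "moves": [
    {"tx":0.2,"ty":5.2,"tz":0,"wx":0,"wy":0,"wz":0.06,"claw":-0.35},
    {"tx":0.2,"ty":5.2,"tz":0,"wx":0,"wy":0,"wz":0.06,"claw":-0.35},
    {"tx":0.2,"ty":5.2,"tz":0,"wx":0,"wy":0,"wz":0.06,"claw":-0.35},
    {"tx":0.3,"ty":5.3,"tz":0,"wx":0,"wy":0,"wz":0.06,"claw":-0.35},
    {"tx":0.3,"ty":5.3,"tz":0,"wx":0,"wy":0,"wz":0.06,"claw":-0.35},
    {"tx":0.3,"ty":5.3,"tz":0,"wx":0,"wy":0,"wz":0.06,"claw":-0.35},
    {"tx":0.3,"ty":5.2,"tz":0,"wx":0,"wy":0,"wz":0.06,"claw":-0.35},
    {"tx":0.3,"ty":5.2,"tz":0,"wx":0,"wy":0,"wz":0.035,"claw":-0.35}
  ]
}}

```text
clock: 11.92
tcp_pos: [0.5658, 0.1218, 0.081]
orientation: [0.0, -0.222, 0.975, -0.0]
wrist_force: [-0.3, 0.4, 0.2]
finger_gap: 0.0573
grip_force: 0.0
```

{"method": "carry_out", "body": {
  "moves": [
    {"tx":0,"ty":0,"tz":-2,"wx":0,"wy":0,"wz":0,"claw":-0.35},
    {"tx":0,"ty":0,"tz":-2.5,"wx":0,"wy":0,"wz":0,"claw":-0.35},
    {"tx":0,"ty":0,"tz":0,"wx":0,"wy":0,"wz":0,"claw":-0.35},
    {"tx":0,"ty":0,"tz":0,"wx":0,"wy":0,"wz":0,"claw":-0.35}
  ]
}}

```text
clock: 12.42
tcp_pos: [0.5662, 0.1199, 0.0364]
orientation: [0.0, -0.222, 0.975, 0.0]
wrist_force: [-0.0, -0.8, 0.7]
finger_gap: 0.0574
grip_force: 0.0
```

```bash
python3 - <<'E'
from h import *
p,y,z,s=tool();print(p,y,z,s['finger_gap'],s['wrist_force'])
for n in("top","side"):
    c=read_camera(n)
    for col in("green","yellow"):
      for q,r in blobs(c,col,.012,60): 
        if r[1]<-200: print(n,col,q,r)
    a=c["image"][160:280,410:480] if n=="top" else c["image"][280:370,325:490]
    cv2.imwrite(f"pics/{n}4.png",cv2.resize(a,None,fx=4.5,fy=4.5,interpolation=cv2.INTER_CUBIC))
a,b=cv2.imread("pics/top4.png"),cv2.imread("pics/side4.png"); W=cv2.copyMakeBorder
s=max(a.shape[0],b.shape[0]); o=np.hstack([W(i,0,s-i.shape[0],0,0,0) for i in(a,b)]); cv2.imwrite("pics/both4.png",cv2.resize(o,(800,int(800*o.shape[0]/o.shape[1]))))
E
```

```text
[0.56615032 0.11991122 0.03643119] 115.60640776693377 [ 5.11970686e-04  1.47750965e-04 -9.99999858e-01] 0.05736161448805934 [-0.01656706 -0.82397285  0.68214424]
top green [443. 183.] [ 6.044e+02 -3.000e+02  4.420e+01  3.840e+01 -4.000e-01]
top yellow [614. 286.] [ 368.5 -699.1   71.5   44.2   21.8]
top yellow [444. 208.] [ 544.5 -301.9   73.1   42.9   -0.6]
side yellow [423. 328.] [ 547.6 -298.6   79.    42.8    6.2]
```

View pics/both4.png

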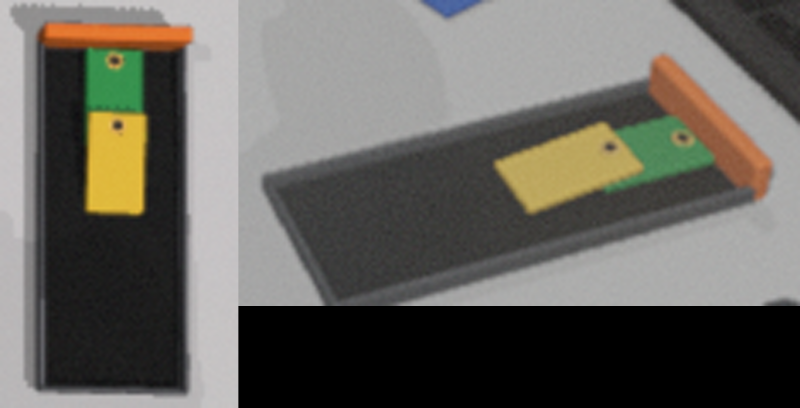

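Yellow lies lapped on green in both views: the top view shows it at (117,160) straight in line, and the side view shows its raised end on green. The gripper is now over red; grasp.

{"method": "carry_out", "body": {
  "moves": [
    {"tx":0,"ty":0,"tz":-1.5,"wx":0,"wy":0,"wz":0,"claw":-0.35},
    {"tx":0,"ty":0,"tz":-1.3,"wx":0,"wy":0,"wz":0,"claw":-0.35},
    {"tx":0,"ty":0,"tz":-0.9,"wx":0,"wy":0,"wz":0,"claw":-0.35},
    {"tx":0,"ty":0,"tz":0,"wx":0,"wy":0,"wz":0,"claw":-0.35},
    {"tx":0,"ty":0,"tz":0,"wx":0,"wy":0,"wz":0,"claw":0.1},
    {"tx":0,"ty":0,"tz":0,"wx":0,"wy":0,"wz":0,"claw":0.3},
    {"tx":0,"ty":0,"tz":0,"wx":0,"wy":0,"wz":0,"claw":0.3},
    {"tx":0,"ty":0,"tz":0,"wx":0,"wy":0,"wz":0,"claw":0.3}
  ]
}}

```text
clock: 13.52
tcp_pos: [0.566, 0.1201, -0.001]
orientation: [0.0, -0.222, 0.975, 0.0]
wrist_force: [-0.6, 0.0, 0.6]
finger_gap: 0.0391
grip_force: 30.5
```

{"method": "carry_out", "body": {
  "moves": [
    {"tx":0,"ty":0,"tz":4,"wx":0,"wy":0,"wz":0,"claw":0.3},
    {"tx":0,"ty":0,"tz":5,"wx":0,"wy":0,"wz":0,"claw":0.3},
    {"tx":-0.8,"ty":-5.2,"tz":0,"wx":0,"wy":0,"wz":-0.05,"claw":0.3},
    {"tx":-0.8,"ty":-5.2,"tz":0,"wx":0,"wy":0,"wz":-0.05,"claw":0.3},
    {"tx":-0.8,"ty":-5.2,"tz":0,"wx":0,"wy":0,"wz":-0.06,"claw":0.3},
    {"tx":-0.8,"ty":-5.2,"tz":0,"wx":0,"wy":0,"wz":-0.06,"claw":0.3},
    {"tx":-0.9,"ty":-5.2,"tz":0,"wx":0,"wy":0,"wz":-0.06,"claw":0.3},
    {"tx":-0.9,"ty":-5.2,"tz":0,"wx":0,"wy":0,"wz":-0.06,"claw":0.3}
  ]
}}

```text
clock: 14.52
tcp_pos: [0.5153, -0.1936, 0.0889]
orientation: [0.0, -0.053, 0.999, -0.0]
wrist_force: [-0.6, -0.3, -1.0]
finger_gap: 0.0388
grip_force: 30.4
```

{"method": "carry_out", "body": {
  "moves": [
    {"tx":-0.9,"ty":-5.2,"tz":0,"wx":0,"wy":0,"wz":-0.06,"claw":0.3},
    {"tx":-0.9,"ty":-5.2,"tz":0,"wx":0,"wy":0,"wz":-0.055,"claw":0.3},
    {"tx":0,"ty":0,"tz":-2,"wx":0,"wy":0,"wz":0,"claw":0.3},
    {"tx":0,"ty":0,"tz":-3,"wx":0,"wy":0,"wz":0,"claw":0.3},
    {"tx":0,"ty":0,"tz":0,"wx":0,"wy":0,"wz":0,"claw":0.3},
    {"tx":0,"ty":0,"tz":0,"wx":0,"wy":0,"wz":0,"claw":0.3},
    {"tx":0,"ty":0,"tz":0,"wx":0,"wy":0,"wz":0,"claw":0.3}
  ]
}}

```text
clock: 15.4
tcp_pos: [0.4988, -0.2964, 0.0402]
orientation: [0.001, 0.004, 1.0, -0.001]
wrist_force: [-1.1, -0.2, -0.5]
finger_gap: 0.0386
grip_force: 30.4
```

```bash
python3 - <<'E'
from h import *
p,y,z,s=tool();print(p,y,z,s['finger_gap'],s['wrist_force'])
E
```

```text
[ 0.49876568 -0.29638643  0.04018554] 89.58201583067992 [ 0.00188086 -0.00144187 -0.99999719] 0.03860901985403428 [-1.13031884 -0.23785701 -0.47201091]
```

{"method": "carry_out", "body": {
  "moves": [
    {"tx":-0.05,"ty":-0.1,"tz":-1.5,"wx":0,"wy":0,"wz":0,"claw":0.3},
    {"tx":0,"ty":0,"tz":-1.1,"wx":0,"wy":0,"wz":0,"claw":0.3},
    {"tx":0,"ty":0,"tz":0,"wx":0,"wy":0,"wz":0,"claw":0.3},
    {"tx":0,"ty":0,"tz":0,"wx":0,"wy":0,"wz":0,"claw":0.3}
  ]
}}

```text
clock: 15.9
tcp_pos: [0.497, -0.2967, 0.0125]
orientation: [-0.0, 0.004, 1.0, 0.0]
wrist_force: [-0.9, -0.9, 1.0]
finger_gap: 0.0387
grip_force: 30.4
```

{"method": "carry_out", "body": {
  "moves": [
    {"tx":0.1,"ty":-0.1,"tz":0.1,"wx":0,"wy":0,"wz":0,"claw":0.3},
    {"tx":0,"ty":0,"tz":0,"wx":0,"wy":0,"wz":0,"claw":0.3},
    {"tx":0,"ty":0,"tz":0,"wx":0,"wy":0,"wz":0,"claw":0.3}
  ]
}}

```text
clock: 16.27
tcp_pos: [0.4983, -0.298, 0.0139]
orientation: [0.0, 0.004, 1.0, -0.0]
wrist_force: [-0.4, 1.0, -0.1]
finger_gap: 0.0391
grip_force: 30.4
```

{"method": "carry_out", "body": {
  "moves": [
    {"tx":0,"ty":0,"tz":0,"wx":0,"wy":0,"wz":0,"claw":-0.12},
    {"tx":0,"ty":0,"tz":0,"wx":0,"wy":0,"wz":0,"claw":-0.12},
    {"tx":0,"ty":0,"tz":0,"wx":0,"wy":0,"wz":0,"claw":-0.12},
    {"tx":0,"ty":0,"tz":0,"wx":0,"wy":0,"wz":0,"claw":-0.12},
    {"tx":0,"ty":0,"tz":2,"wx":0,"wy":0,"wz":0,"claw":-0.12},
    {"tx":0,"ty":0,"tz":5,"wx":0,"wy":0,"wz":0,"claw":-0.12}
  ]
}}

```text
clock: 17.02
tcp_pos: [0.4964, -0.2965, 0.0819]
orientation: [-0.002, 0.004, 1.0, 0.002]
wrist_force: [0.3, -1.0, 0.1]
finger_gap: 0.0476
grip_force: 0.0
```

{"method": "carry_out", "body": {
  "moves": [
    {"tx":1.6,"ty":3.7,"tz":0,"wx":0,"wy":0,"wz":0.06,"claw":-0.35},
    {"tx":1.6,"ty":3.7,"tz":0,"wx":0,"wy":0,"wz":0.06,"claw":-0.35},
    {"tx":1.6,"ty":3.7,"tz":0,"wx":0,"wy":0,"wz":0.06,"claw":-0.35},
    {"tx":1.7,"ty":3.7,"tz":0,"wx":0,"wy":0,"wz":0.06,"claw":-0.35},
    {"tx":1.7,"ty":3.7,"tz":0,"wx":0,"wy":0,"wz":0.044,"claw":-0.35},
    {"tx":0,"ty":0,"tz":-4.7,"wx":0,"wy":0,"wz":0,"claw":-0.35},
    {"tx":0,"ty":0,"tz":0,"wx":0,"wy":0,"wz":0,"claw":-0.35},
    {"tx":0,"ty":0,"tz":0,"wx":0,"wy":0,"wz":0,"claw":-0.35}
  ]
}}

```text
clock: 18.02
tcp_pos: [0.5803, -0.1133, 0.0375]
orientation: [-0.0, -0.137, 0.991, 0.0]
wrist_force: [-0.4, 0.4, 0.3]
finger_gap: 0.0574
grip_force: 0.0
```

```bash
cat > two.py <<'E'
from h import *
import sys
k=sys.argv[1]
p,y,z,s=tool();print(p,y,z,s['finger_gap'],s['wrist_force'],s['clock'])
I=[]
for n in("top","side"):
    c=read_camera(n)
    for col in("green","yellow","red","blue"):
      for q,r in blobs(c,col,.012,60): 
        if -400<r[1]<-200: print(n,col,q,r)
    a=c["image"][160:280,410:480] if n=="top" else c["image"][280:370,325:490]
    I.append(cv2.resize(a,None,fx=4.5,fy=4.5,interpolation=cv2.INTER_CUBIC))
s=max(i.shape[0] for i in I); o=np.hstack([cv2.copyMakeBorder(i,0,s-i.shape[0],0,0,0) for i in I]); cv2.imwrite(f"pics/both{k}.png",cv2.resize(o,(800,int(800*o.shape[0]/o.shape[1]))))
E
python3 two.py 5
```

```text
[ 0.58031074 -0.11333803  0.0374564 ] 105.78940278473759 [-1.22023826e-04  1.44007030e-04 -9.99999982e-01] 0.05742859560132112 [-0.44385384  0.39312079  0.29926067] 18.025
top green [443. 183.] [ 6.044e+02 -3.000e+02  4.420e+01  3.840e+01 -4.000e-01]
top yellow [444. 202.] [ 5.587e+02 -3.020e+02  4.460e+01  4.300e+01 -4.000e-01]
top red [444. 226.] [ 498.5 -300.3   71.3   40.4   -0.6]
top blue [462.  10.] [1042.4 -350.6   65.8   14.7  -85.6]
side yellow [424. 330.] [ 546.9 -298.6   80.3   42.8    6.2]
side red [400. 334.] [ 502.  -297.3   80.    43.2    7. ]
```

View pics/both5.png

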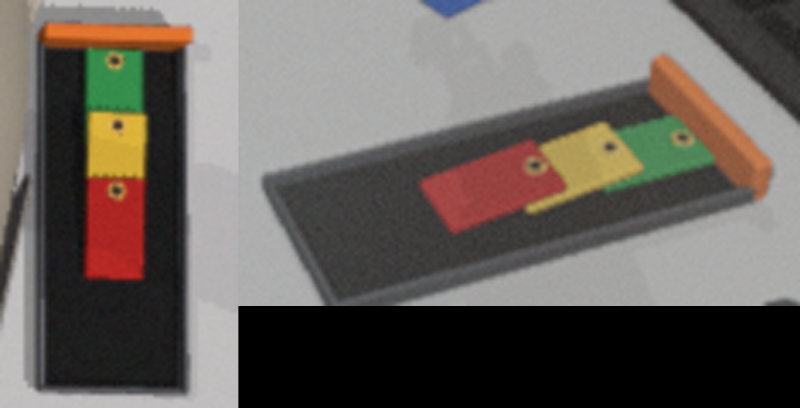

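Green, yellow and red lie in one line in the top view, at (115,80), (117,145) and (115,230). Overlaps are about a third and the low ends are on the floor. Now blue: the small tag, with the gripper above it.

{"method": "carry_out", "body": {
  "moves": [
    {"tx":0,"ty":0.05,"tz":-1.6,"wx":0,"wy":0,"wz":0,"claw":-0.35},
    {"tx":0,"ty":0,"tz":-1.3,"wx":0,"wy":0,"wz":0,"claw":-0.35},
    {"tx":0,"ty":0,"tz":-0.9,"wx":0,"wy":0,"wz":0,"claw":-0.35},
    {"tx":0,"ty":0,"tz":0,"wx":0,"wy":0,"wz":0,"claw":-0.35},
    {"tx":0,"ty":0,"tz":0,"wx":0,"wy":0,"wz":0,"claw":0.1},
    {"tx":0,"ty":0,"tz":0,"wx":0,"wy":0,"wz":0,"claw":0.3},
    {"tx":0,"ty":0,"tz":0,"wx":0,"wy":0,"wz":0,"claw":0.3},
    {"tx":0,"ty":0,"tz":0,"wx":0,"wy":0,"wz":0,"claw":0.3}
  ]
}}

```text
clock: 19.12
tcp_pos: [0.5805, -0.1125, -0.001]
orientation: [0.0, -0.138, 0.99, -0.0]
wrist_force: [-0.6, -0.3, 1.0]
finger_gap: 0.0389
grip_force: 30.4
```

{"method": "carry_out", "body": {
  "moves": [
    {"tx":0,"ty":0,"tz":4,"wx":0,"wy":0,"wz":0,"claw":0.3},
    {"tx":0,"ty":0,"tz":5,"wx":0,"wy":0,"wz":0,"claw":0.3},
    {"tx":-2.6,"ty":-3.7,"tz":0,"wx":0,"wy":0,"wz":-0.06,"claw":0.3},
    {"tx":-2.6,"ty":-3.7,"tz":0,"wx":0,"wy":0,"wz":-0.06,"claw":0.3},
    {"tx":-2.6,"ty":-3.7,"tz":0,"wx":0,"wy":0,"wz":-0.06,"claw":0.3},
    {"tx":-2.6,"ty":-3.7,"tz":0,"wx":0,"wy":0,"wz":-0.06,"claw":0.3},
    {"tx":-2.5,"ty":-3.7,"tz":0,"wx":0,"wy":0,"wz":-0.044,"claw":0.3},
    {"tx":0,"ty":0,"tz":0,"wx":0,"wy":0,"wz":0,"claw":0.3}
  ]
}}

```text
clock: 20.12
tcp_pos: [0.4499, -0.2998, 0.0889]
orientation: [0.0, 0.006, 1.0, -0.0]
wrist_force: [-0.2, 0.5, 0.1]
finger_gap: 0.0388
grip_force: 30.4
```

{"method": "carry_out", "body": {
  "moves": [
    {"tx":0,"ty":0,"tz":-2,"wx":0,"wy":0,"wz":0,"claw":0.3},
    {"tx":0,"ty":0,"tz":-3,"wx":0,"wy":0,"wz":0,"claw":0.3},
    {"tx":0,"ty":0,"tz":0,"wx":0,"wy":0,"wz":0,"claw":0.3},
    {"tx":0,"ty":0,"tz":0,"wx":0,"wy":0,"wz":0,"claw":0.3},
    {"tx":0,"ty":0,"tz":0,"wx":0,"wy":0,"wz":0,"claw":0.3}
  ]
}}

```text
clock: 20.75
tcp_pos: [0.4522, -0.2979, 0.04]
orientation: [0.001, 0.004, 1.0, -0.001]
wrist_force: [1.1, -0.1, -0.0]
finger_gap: 0.039
grip_force: 30.4
```

{"method": "carry_out", "body": {
  "moves": [
    {"tx":0,"ty":0,"tz":-1.5,"wx":0,"wy":0,"wz":0,"claw":0.3},
    {"tx":0,"ty":0,"tz":-1.1,"wx":0,"wy":0,"wz":0,"claw":0.3},
    {"tx":0,"ty":0,"tz":0,"wx":0,"wy":0,"wz":0,"claw":0.3},
    {"tx":0,"ty":0,"tz":0,"wx":0,"wy":0,"wz":0,"claw":0.3},
    {"tx":0,"ty":0,"tz":0,"wx":0,"wy":0,"wz":0,"claw":0.3}
  ]
}}

```text
clock: 21.38
tcp_pos: [0.4512, -0.2974, 0.0128]
orientation: [-0.0, 0.004, 1.0, 0.0]
wrist_force: [-0.8, 0.1, -0.3]
finger_gap: 0.0387
grip_force: 30.4
```

{"method": "carry_out", "body": {
  "moves": [
    {"tx":0,"ty":0,"tz":0.1,"wx":0,"wy":0,"wz":0,"claw":0.3},
    {"tx":0,"ty":0,"tz":0,"wx":0,"wy":0,"wz":0,"claw":-0.12},
    {"tx":0,"ty":0,"tz":0,"wx":0,"wy":0,"wz":0,"claw":-0.12},
    {"tx":0,"ty":0,"tz":0,"wx":0,"wy":0,"wz":0,"claw":-0.12},
    {"tx":0,"ty":0,"tz":0,"wx":0,"wy":0,"wz":0,"claw":-0.12},
    {"tx":0,"ty":0,"tz":2,"wx":0,"wy":0,"wz":0,"claw":-0.12},
    {"tx":0,"ty":0,"tz":5,"wx":0,"wy":0,"wz":0,"claw":-0.12},
    {"tx":0,"ty":0,"tz":5,"wx":0,"wy":0,"wz":0,"claw":-0.12}
  ]
}}

```text
clock: 22.38
tcp_pos: [0.4509, -0.2971, 0.1346]
orientation: [-0.0, 0.004, 1.0, 0.0]
wrist_force: [0.5, -0.2, 0.8]
finger_gap: 0.0478
grip_force: 0.0
```

{"method": "carry_out", "body": {
  "moves": [
    {"tx":0,"ty":5,"tz":1,"wx":0,"wy":0,"wz":0,"claw":-0.12},
    {"tx":0,"ty":5,"tz":1,"wx":0,"wy":0,"wz":0,"claw":-0.12},
    {"tx":0,"ty":5,"tz":1,"wx":0,"wy":0,"wz":0,"claw":-0.12},
    {"tx":0,"ty":5,"tz":1,"wx":0,"wy":0,"wz":0,"claw":-0.12},
    {"tx":0,"ty":5,"tz":1,"wx":0,"wy":0,"wz":0,"claw":-0.12},
    {"tx":0,"ty":5,"tz":0,"wx":0,"wy":0,"wz":0,"claw":-0.12},
    {"tx":0,"ty":0,"tz":0,"wx":0,"wy":0,"wz":0,"claw":-0.12},
    {"tx":0,"ty":0,"tz":0,"wx":0,"wy":0,"wz":0,"claw":-0.12}
  ]
}}

```text
clock: 23.38
tcp_pos: [0.4513, 0.0024, 0.1837]
orientation: [0.0, 0.003, 1.0, -0.0]
wrist_force: [0.4, -0.3, -0.2]
finger_gap: 0.048
grip_force: 0.0
```

```bash
python3 two.py 6
```

```text
[0.4513061  0.00241988 0.18373099] 89.59915544490038 [ 1.23104593e-04 -3.75898286e-04 -9.99999922e-01] 0.04803905861647868 [ 0.44469865 -0.29629602 -0.212209  ] 23.375
top green [443. 183.] [ 6.044e+02 -3.000e+02  4.420e+01  3.840e+01 -4.000e-01]
top yellow [444. 202.] [ 5.587e+02 -3.020e+02  4.460e+01  4.300e+01 -4.000e-01]
top red [444. 221.] [ 5.107e+02 -3.005e+02  4.420e+01  4.040e+01 -4.000e-01]
top blue [443. 246.] [ 450.7 -298.8   71.2   42.4   -0.6]
top blue [462.  10.] [1042.5 -350.6   65.8   14.6  -85.6]
side yellow [425. 329.] [ 546.9 -298.2   81.6   42.4    8.2]
side red [403. 334.] [ 502.2 -297.3   79.8   42.3    7. ]
side blue [376. 340.] [ 452.5 -296.9   78.2   41.9    7.1]
```

View pics/both6.png

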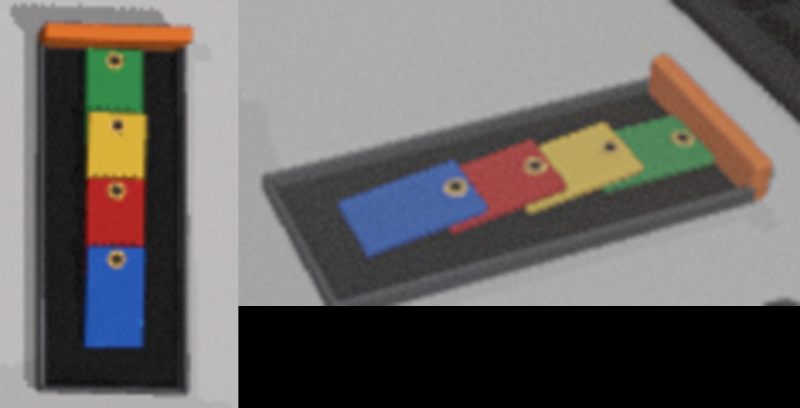

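The row is straight and evenly lapped in both views: green at (115,80), yellow (117,145), red (115,212) and blue (115,297). The gripper is clear, so I'm handing in.

```bash
python3 -c "
from workcell import env
print(env.hand_in())"
```

```text
the job is handed in; nothing more can be done
None
```

The four plain tags are fanned in the tray as asked: green flat against the orange stop, then yellow, red and blue, each overlapping the one before by about a third. The banded tags and calculator were not touched, and I handed the job in at about 23 s; no verdict was returned.

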